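Rock a stuck sample block out of its heating base

TASK

The aluminium sample block is stuck between the two stiff steel cheeks of the heating base and will not come straight up. Grip it by its upright tab, rock it towards one cheek and then the other until both have given way and it frees, then lift it and finish still holding it upright in the gripper, just clear above the cheeks over its slot. Leave the glassware, the spare block and the spatula around it where they are.

Things in the scene. Friction and masses are not known exactly. Their poses are not given: they have to be found in the camera images.
- heater: White heating base, fixed: housing 150 mm (x) by 170 mm (y), 52 mm high; low control panel on its -x side, 47 mm high with its knob. Origin on the bench under the middle of the slot, z up. On the slot's +y and -y sides stand steel cheeks, 40 mm long in x, tops 95 mm above the bench, each ending in a flat lip, 6 mm thick, hooked 4 to 5 mm over the block's shoulder.
- slot (a point): Middle of the floor of the slot in the heating base, 40 mm above the bench, where the middle of the block's foot stands. The slot is 48 mm along x, 25 mm along y and 12 mm deep; axes as the heating base. The block rocks here towards +y and -y (turning about the base's x axis).
- block_tab (a point): Where to grip the block: middle of the gripping length of its upright flat tab, 87 mm above the underside of its foot (127 mm above the bench when seated; the cheeks' tops are then 32 mm lower). Tab 12 mm thick (y), 36 mm wide (x), its top 18 mm above this point. Axes: x along the tab's width, y through its thickness, z up; when seated, those of the heating base.
- block_center (a point): Centre of the same plain aluminium block (about 200 to 350 g), half-way up, 52.5 mm above the underside of its foot; same axes. From below: foot 20 mm (y) by 44 mm (x), 16 mm high; body 36 mm (y) by 50 mm (x), from 16 to 45 mm, its top edges are the shoulders; then the tab to 105 mm.
- cheek_left (a joint): How far (m) the +y cheek is pushed outwards, to +y of the base: 0 to 1 mm at the start (at 0 it is 0.5 mm from the block), stop at 6.5 mm. Stiff (about 6 N), does not spring back. Pushed out 5 mm it no longer hooks the block. Pulled straight up, the block rises 4 mm and catches. Tilting it on its foot some 0.17 rad towards the cheek pushes the cheek to its stop.
- cheek_right (a joint): The same for the -y cheek: how far it has been pushed outwards (towards -y of the heating base), m.
- spare: Bystander: spare aluminium block without a tab, 50 x 36 x 40 mm, standing loose on the bench. Origin under its middle.
- amber: Bystander: brown glass bottle, 72 mm across, 130 mm tall. Origin under its middle.
- jar: Bystander: small brown jar with white cap, 48 mm across, 55 mm tall. Origin under its middle.
- flask: Bystander: closed conical glass flask, 72 mm across the foot, 88 mm tall. Origin under its middle.
- beaker: Bystander: open glass beaker, 64 mm across, 80 mm tall. Origin under its middle.
- spatula: Bystander: steel lab spatula, a thin rod with flat ends lying flat, 175 mm long, 8 mm high. Origin under its middle.
There are look-alikes about, which are no part of the job. What is shaped like the part that bears block_tab but brown or orange is not meant.

How it is judged:
By the outcome, as a careful person would: the job done as asked, in the order asked, and still so for the second after the job is handed in, while the arm keeps its last pose, push and grip.
It also fails if it takes over 38 s, if anything falls off the work surface, if the arm or the gripper's body presses on something with over 40 N, if the wrist force passes 120 N, or if a joint passes its speed limit or range.

ROBOT

A 6-joint arm with a two-finger parallel gripper is mounted at the origin on the work surface. World frame = base frame: x ahead of the robot, y to its left, z up, the work surface at z = 0. Lengths are in m, angles in rad, forces in N, time in s.
With the tool pointing down it reaches from about 0.3 to 0.75 m from the base axis. Payload 8.5 kg.
Tool frame: the origin (TCP) lies at the very end of the fingers, on their centre line; the grasp point (between the pads) lies 19 mm behind it; y points along the fingers, z is the direction in which the jaws open and shut, and the axes are right-handed (so a half turn about y gives the same grasp; the last joint's range is limited). The gripper opens to 88 mm and grips with 3 to 60 N. Pads are 18 mm wide; open, the fingers measure 123 mm over their backs; the gripper's body (75 mm by 187 mm) begins 45 mm behind the grasp point.
Start: joints at [0.934, 0.381, 1.297, -0, 1.464, -0.215], TCP at [0.225, 0.502, 0.239] pointing down, gripper open.
Joint ranges: [-3.11, 3.11], [-0.89, 2.33], [0.22, 2.48], [-1.42, 4.56], [0.17, 2.85], [-2.88, 2.88]. Speed limits (rad/s): [2.39, 2.39, 3.14, 3.14, 3.14, 3.14].

INTERFACE

Orientations are given as a unit quaternion [x, y, z, w].
In Python, from bench import env, kin, capture, close_job, finder gives the robot as it stands. The module is installed in compiled form; this text tells all that it offers. Calls block until the motion is done:
- env.move_ptp(position, orientation): joint-space move of the TCP to a pose.
- env.move_l(position, ori=None, rate=0.15, force_limit=None): straight line of the TCP; ori=None keeps the orientation; rate is the mean speed in m/s. With force_limit (N) it stops when the force on the tool has changed by that much, and returns True; else False.
- env.set_joints(angles): joint-space move.
- env.command_gripper(opening, effort=None): opening from 0.0 (shut) to 1.0 (fully open); effort is the grip in N (None keeps the last); returns when the fingers have stopped.
- env.hold(seconds).
- kin.ik(position, orientation): joint angles nearest the present ones, or None.
- env.get_obs(): the state.
- capture(name): name is "scene" or "top" or "wrist"; returns a dict with "pixels" (384x512x3 uint8, blue, green, red), "fx", "fy", "cx", "cy" (pixels), "origin" and "attitude" of the camera in the world. Camera axes: x right, y up, looking along -z (the intrinsics and any distortion apply to the point x, -y, -z); pixel columns grow to the right and rows downward; lengths in m; the calibration is good to about 2 mm. A picture is of the moment at which its call begins. There is no depth.
A pose or a line that the arm cannot do raises env.MotionError and nothing moves.
- close_job(): hands the job in, once; it reports no verdict.
Trained networks look in the newest picture that a camera, given by its name, has taken for a name from the list of things; names that differ only in an ending like _2 or _b are one class to them, and where a whole thing is asked for, a point or a joint stands for the part that bears it (a point fixed in the world has none). Each returns a list of dicts, best first, with "p" (0 to 1); they miss things now and then, are a little off and sometimes report something else, mostly with a low value. They report only what shows in the picture. A call takes as long as a camera call. They do not tell look-alikes from the thing itself.
- finder.trace(query, camera): "region" (384x512 bool, what is visible of it) and "extent" ([left, top, right, bottom] in pixels, round what is visible of it).
The state is a dict: "clock": time; "joint_positions": joint angles; "joint_vel": joint speeds; "joint_torque": joint torques, N m; "ee_pos": TCP position; "orientation": TCP orientation; "wrist_force": force on the tool from outside, world axes, zero at the start; "moment": the same for the moment, N m; "width": opening from 0.0 (shut) to 1.0 (fully open).
Only numpy, scipy, OpenCV 4.12 (cv2) and the standard library are available. Lean on these libraries where they do the work, as an engineer would, in place of code of your own. Each camera call takes 0.05 s, during which the arm holds its last target. There are 200 camera calls.

## Working session

There is one attempt and no reset: what is moved stays moved. The work goes in short steps, each a Python script; the robot and the scene stay as the last script left them, time stands still between calls to the robot, and variables do not carry over. Pictures are saved under pics/ and viewed, about 8 in all and at most 12, crops included, and the job is handed in when it is done.

```bash
mkdir -p pics; python3 - <<'E'
from bench import env,kin,capture,close_job,finder
import cv2,numpy as np
print(env.get_obs())
for n in ("scene","top"):
    c=capture(n); cv2.imwrite(f"pics/{n}0.png",c["pixels"])
    print(n,{k:v for k,v in c.items() if k!="pixels"})
    for q in ("block_tab","heater","cheek_left","spare","amber","jar","flask","beaker","spatula"):
        print(q,[(round(d["p"],2),d["extent"]) for d in finder.trace(q,n)][:4])
a=np.hstack([cv2.imread("pics/scene0.png"),cv2.imread("pics/top0.png")])
E
```

```text
{'clock': 0.0, 'joint_positions': array([ 9.33694882e-01,  3.81213716e-01,  1.29824096e+00, -1.38415013e-05,
        1.46361217e+00, -2.15273534e-01]), 'joint_vel': array([-4.96000659e-05,  1.82874704e-03,  1.14862696e-04,  3.77686690e-04,
        2.12516255e-03,  1.83029811e-04]), 'joint_torque': array([-9.34504824e-04, -4.37937033e+01, -2.24551588e+01,  7.11710542e-02,
        3.53465835e-02, -8.19117940e-05]), 'ee_pos': array([0.22500913, 0.50156363, 0.23813494]), 'orientation': array([ 0.6919138 , -0.1482459 ,  0.14782382, -0.69096061]), 'wrist_force': array([ 0.24935179,  0.00940952, -0.31260407]), 'moment': array([-0.01962599,  0.00499891,  0.06587528]), 'width': 0.9963482388743906}
scene {'fx': 405.2352623715675, 'fy': 405.2352623715675, 'cx': 251.2751432526906, 'cy': 185.61806623488593, 'origin': array([ 1.00334613, -0.2890358 ,  0.98907383]), 'attitude': array([0.24938016, 0.117126  , 0.43206264, 0.8587275 ])}
block_tab [(0.95, [254.9, 243.4, 275.9, 275.7]), (0.7, [234.1, 110.7, 245.7, 143.8]), (0.6, [220.9, 179.5, 241.0, 211.8]), (0.58, [305.4, 231.0, 327.0, 259.7])]
heater
[... 498 characters left out ...]
0.03909774, 0.94498095]), 'attitude': array([ 0.05051363, -0.05091376, -0.69870828,  0.71180257])}
block_tab [(0.89, [266.3, 177.3, 286.8, 205.0]), (0.85, [217.6, 82.9, 240.7, 110.2]), (0.71, [179.7, 271.1, 206.0, 302.8]), (0.7, [275.8, 93.1, 300.3, 129.0])]
heater [(0.95, [216.7, 147.2, 323.2, 269.4])]
cheek_left [(0.67, [254.4, 172.8, 272.0, 201.5])]
spare [(0.64, [219.6, 148.5, 321.0, 266.3]), (0.6, [194.0, 169.8, 221.3, 197.9])]
amber [(0.63, [204.3, 122.6, 234.8, 161.0])]
jar [(0.73, [322.2, 204.7, 347.2, 226.3])]
flask [(0.66, [340.7, 163.1, 376.6, 192.8])]
beaker [(0.58, [324.5, 250.1, 361.4, 281.4]), (0.17, [319.9, 203.0, 349.3, 227.9])]
spatula [(0.65, [162.2, 171.3, 193.5, 246.5])]
```

```bash
python3 - <<'E'
import cv2,numpy as np
s=cv2.imread("pics/scene0.png")[95:295,150:350];t=cv2.imread("pics/top0.png")[75:315,150:390]
cv2.imwrite("pics/s1.png",cv2.resize(s,(600,600),interpolation=cv2.INTER_CUBIC))
cv2.imwrite("pics/t1.png",cv2.resize(t,(600,600),interpolation=cv2.INTER_CUBIC))
E
```

```text
(no output)
```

View pics/s1.png

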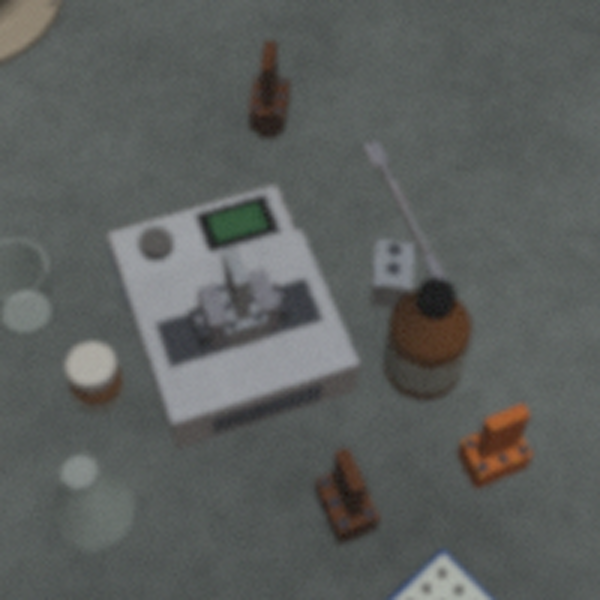

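View pics/t1.png

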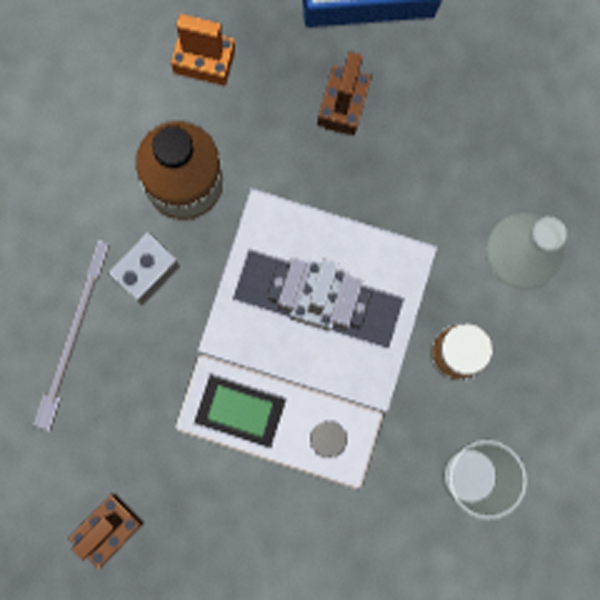

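Scene crop: the grey block sits in the heater at crop (237,275), full image about (229,187). Look-alikes are brown at (268,95) and (345,500) and orange at (497,445). In the top crop the grey tab is at (322,285), full image (279,189), with look-alikes at (203,45) orange, (345,95) brown and (105,530) brown. By its description, I choose the grey one between the cheeks. Next I compute the heater pose.

```bash
cat > h.py <<'E'
from bench import env,kin,capture,close_job,finder
import cv2,numpy as np
from scipy.spatial.transform import Rotation as R
def ray(c,uv):
    uv=np.atleast_2d(uv).astype(float)
    d=np.c_[(uv[:,0]-c["cx"])/c["fx"],-(uv[:,1]-c["cy"])/c["fy"],-np.ones(len(uv))]
    return R.from_quat(c["attitude"]).apply(d)
def onz(c,uv,z):
    d=ray(c,uv); return c["origin"]+d*((z-c["origin"][2])/d[:,2])[:,None]
def proj(c,P):
    p=R.from_quat(c["attitude"]).inv().apply(np.atleast_2d(P)-c["origin"])
    return np.c_[c["cx"]-c["fx"]*p[:,0]/p[:,2],c["cy"]+c["fy"]*p[:,1]/p[:,2]]
E
python3 - <<'E'
from h import *
c=capture("top")
k=np.array([[252,190],[437,245],[388,411],[198,353]])/2.5+[150,75]-0.3
P=onz(c,k,.052);print(P.round(4))
for i in range(4):
    d=P[(i+1)%4]-P[i];print(np.linalg.norm(d).round(4),np.degrees(np.arctan2(d[1],d[0])).round(2))
print("centre",P.mean(0).round(4))
print("cheeks/tab",onz(c,np.array([[322,288]])/2.5+[150,75],.095).round(4),)
for n,q in (("amber",.13),("spare",.04),("jar",.055),("flask",.088),("beaker",.08)):
    d=finder.trace(n,"top")
    if d: e=d[0]["extent"]; print(n,d[0]["p"],onz(c,[[(e[0]+e[2])/2,(e[1]+e[3])/2]],q/2).round(3))
o=env.get_obs();r=R.from_quat(o["orientation"]);print(r.as_matrix().round(3))
w=capture("wrist");p=np.array(w["origin"])-o["ee_pos"];print("wrist cam in tool",r.inv().apply(p).round(4),w["fx"],(r.inv()*R.from_quat(w["attitude"])).as_matrix().round(3))
E
```

```text
[[ 0.6413  0.0545  0.052 ]
 [ 0.5953 -0.1076  0.052 ]
 [ 0.4509 -0.0652  0.052 ]
 [ 0.4973  0.0979  0.052 ]]
0.1686 -105.84
0.1505 163.63
0.1696 74.12
0.1504 -16.76
centre [ 0.5462 -0.0051  0.052 ]
cheeks/tab [[ 0.5488 -0.0062  0.095 ]]
amber 0.97 [[0.657 0.123 0.065]]
spare 0.6 [[0.572 0.147 0.02 ]]
jar 0.83 [[ 0.508 -0.136  0.027]]
flask 0.74 [[ 0.589 -0.188  0.044]]
beaker 0.97 [[ 0.397 -0.15   0.04 ]]
[[ 0.912 -0.     0.409]
 [-0.409 -0.     0.912]
 [-0.    -1.    -0.   ]]
wrist cam in tool [-8.260e-02 -1.457e-01  1.000e-04] 271.3818562618579 [[-0.    -0.951 -0.31 ]
 [-0.     0.31  -0.951]
 [ 1.    -0.    -0.   ]]
```

```bash
cat >> h.py <<'E'
def tool(yaw):
    z=np.array([-np.sin(yaw),np.cos(yaw),0]);y=np.array([0,0,-1.]);return R.from_matrix(np.c_[np.cross(y,z),y,z])
def outline(S,yaw):
    B=R.from_euler('z',yaw);f=lambda p:B.apply(np.array(p,float))+[S[0],S[1],0]
    return [f([[sx*a,sy*b,z] for sx,sy in((-1,-1),(-1,1),(1,1),(1,-1))]) for a,b,z in((.018,.006,.145),(.075,.085,.052),(.020,.0,.095),(.025,.018,.085))]
def draw(c,S,yaw,name,box,k):
    im=c["pixels"]; x0,y0,x1,y1=box
    im=cv2.resize(im[y0:y1,x0:x1],None,fx=k,fy=k,interpolation=cv2.INTER_CUBIC)
    for P,col in zip(outline(S,yaw),((0,0,255),(0,255,0),(255,0,0),(0,255,255))):
        q=((proj(c,P)+.5-[x0,y0])*k).astype(int); cv2.polylines(im,[q],True,col,1)
    cv2.imwrite(name,im)
E
python3 - <<'E'
from h import *
yaw=np.radians(-16.1);S=[.547,-.0055]
env.move_ptp([*S,.20],tool(yaw).as_quat())
o=env.get_obs();print(o["clock"],o["ee_pos"],o["joint_positions"].round(2),o["wrist_force"])
c=capture("wrist");draw(c,S,yaw,"pics/w2.png",(0,0,512,384),1.5)
print([(d["p"],d["extent"]) for d in finder.trace("block_tab","wrist")])
t=capture("top");print(c["origin"],c["attitude"])
np.savez("w.npz",**c)
E
```

```text
3.5083 [ 0.54696622 -0.00475895  0.20009835] [-0.23  0.41  1.37  0.    1.36 -1.52] [-0.08903693  0.29574073 -0.11353959]
[(0.98, [259.5, 274.2, 285.2, 350.6]), (0.65, [352.5, 318.1, 379.2, 348.8]), (0.63, [233.3, 159.1, 266.0, 229.6])]
[0.46772551 0.01840961 0.34582071] [-0.1254491  -0.09459143  0.59419356  0.78882761]
```

View pics/w2.png

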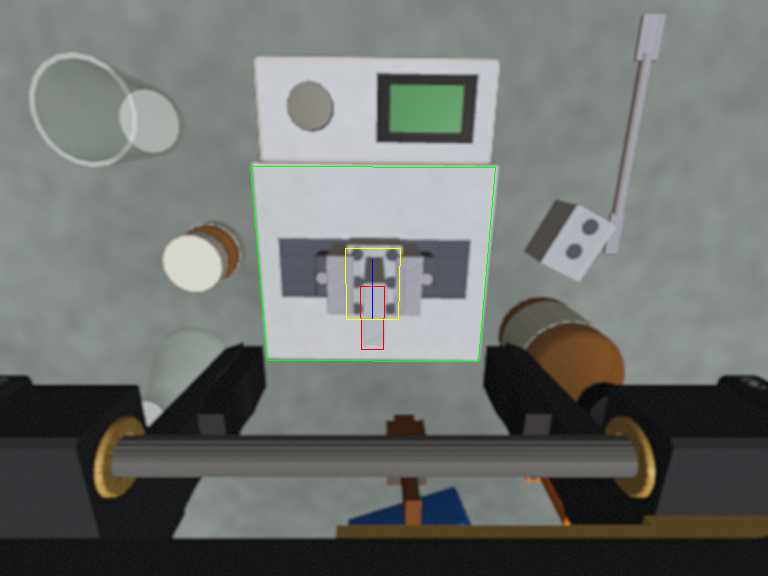

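Wrist view: the grey tab between the cheeks is at about (373,300), and the outlines fit the housing and tab. Fingers straddle it at (240,370) and (510,370). One close crop to confirm.

```bash
python3 - <<'E'
from h import *
c=dict(np.load("w.npz"));draw(c,[.547,-.0055],np.radians(-16.1),"pics/w3.png",(160,100,340,245),4.4)
E
```

```text
(no output)
```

View pics/w3.png

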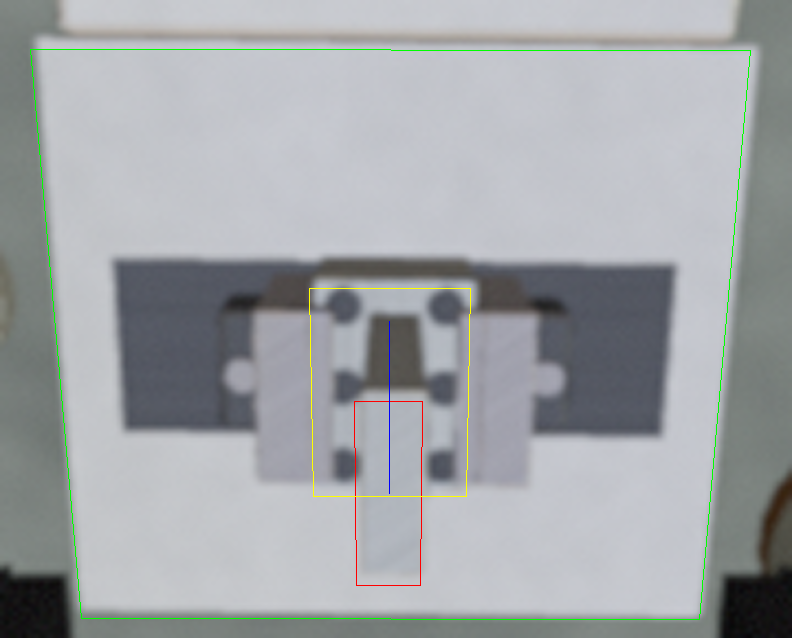

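Close crop: grey aluminium tab, top face at (390,480), with both lips hooked over its shoulders. It's the right part. The measured shift is about -2 mm x, +0.8 mm y and -0.5° yaw. I'll correct for that, descend and grip softly first.

```bash
cat >> h.py <<'E'
yaw=np.radians(-16.6);S=np.array([.5453,-.0041]);B=R.from_euler('z',yaw)
def st(t=""):
    o=env.get_obs();p=B.inv().apply(o["ee_pos"]-[*S,0])*1e3
    r=(tool(yaw).inv()*R.from_quat(o["orientation"])).as_rotvec()
    print(t,round(o["clock"],2),"tcp_h mm",p.round(2),"rot",r.round(3),"F_h",B.inv().apply(o["wrist_force"]).round(1),"M_h",B.inv().apply(o["moment"]).round(2),"w mm",round(o["width"]*88,2),flush=True)
E
python3 - <<'E'
from h import *
env.command_gripper(.5,4)
print(env.move_l([*S,.115],tool(yaw).as_quat(),rate=.12,force_limit=8));st("a")
print(env.move_l([*S,.109],rate=.05,force_limit=8));st("b")
env.command_gripper(0,4);st("soft")
c=capture("wrist");np.savez("w.npz",**c)
draw(c,S,yaw,"pics/w4.png",(160,100,340,245),4.4)
E
```

```text
False
a 5.3 tcp_h mm [3.9000e-01 4.0000e-02 1.1562e+02] rot [ 0.    -0.    -0.001] F_h [-0.  -0.6  0. ] M_h [ 0.06  0.02 -0.01] w mm 44.15
False
b 5.57 tcp_h mm [-6.00e-02 -2.00e-02  1.09e+02] rot [-0. -0.  0.] F_h [ 0.6 -0.7  0.1] M_h [ 0.03 -0.01 -0.01] w mm 44.03
soft 6.15 tcp_h mm [ 4.0000e-02 -6.0000e-02  1.0904e+02] rot [-0.  0. -0.] F_h [ 0.2 -0.6  0.3] M_h [-0.11  0.07 -0.01] w mm 11.73
```

View pics/w4.png

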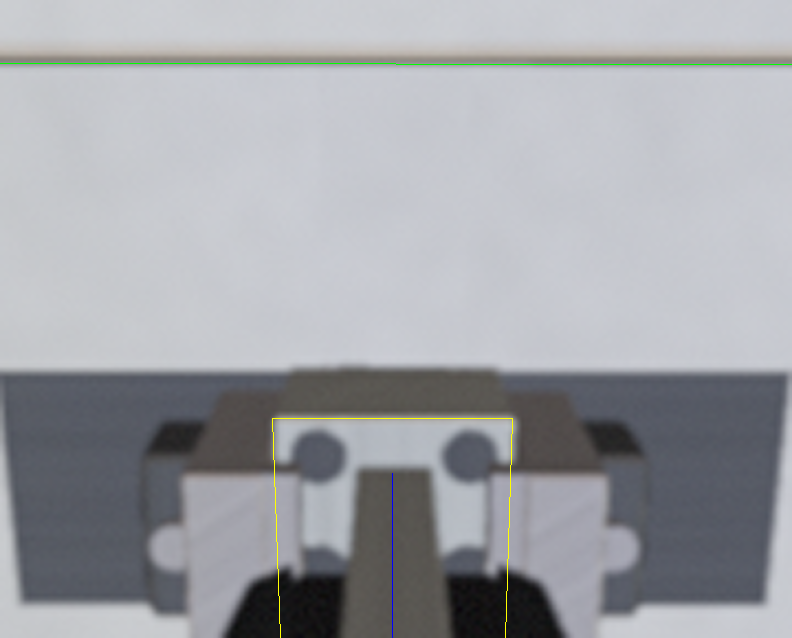

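The overlay now matches: body edges at (273,418) and (512,418), tab centred at (393,470), and about 0 N lateral force. Now grip firmly and rock to +y.

```bash
cat >> h.py <<'E'
Z0=.109
def pose(th,lift=0.0):   # th>0 : towards +y, turning about the foot's edge on that side
    pv=np.array([0,np.sign(th)*.010,.040]);r=R.from_euler('x',-th)
    p=pv+r.apply(np.array([0,0,Z0])-pv)+[0,0,lift]
    return B.apply(p)+[*S,0],(B*r*B.inv()*tool(yaw)).as_quat()
def rock(ths,lim=40):
    for t in ths:
        p,q=pose(t);hit=env.move_l(p,q,rate=.03,force_limit=lim);st(f"{t:.2f} {hit}")
        if hit: return False
    return True
E
python3 - <<'E'
from h import *
env.command_gripper(0,50);st("grip")
rock([.04,.08,.12,.15,.17])
c=capture("wrist");np.savez("w.npz",**c)
E
```

```text
grip 6.42 tcp_h mm [ 5.0000e-02 -6.0000e-02  1.0904e+02] rot [-0.  0. -0.] F_h [ 0.4 -0.6  1.6] M_h [-0.13  0.   -0.03] w mm 11.59
0.04 False 6.67 tcp_h mm [  0.13   2.58 109.34] rot [-0.041 -0.001 -0.   ] F_h [ 0.3 -4.6  0.6] M_h [-0.72 -0.05 -0.04] w mm 11.78
0.08 False 6.92 tcp_h mm [  0.14   5.35 109.56] rot [-0.08  -0.001 -0.   ] F_h [ 0.7 -5.7  0.3] M_h [-0.8  -0.07 -0.01] w mm 11.56
0.12 False 7.17 tcp_h mm [  0.14   8.24 109.72] rot [-0.119 -0.001 -0.   ] F_h [ 1.1 -5.  -0. ] M_h [-0.87 -0.15  0.  ] w mm 11.54
0.15 False 7.42 tcp_h mm [  0.14  10.28 109.75] rot [-0.148 -0.001 -0.   ] F_h [ 0.4 -4.6  1. ] M_h [-0.84 -0.14 -0.02] w mm 11.85
0.17 False 7.67 tcp_h mm [1.0000e-01 1.1420e+01 1.0972e+02] rot [-0.169 -0.001  0.   ] F_h [ 0.5 -6.2  2.4] M_h [-1.1  -0.16  0.01] w mm 11.8
```

```bash
python3 - <<'E'
from h import *
rock([.18],15)
rock([.09,.001])
rock([-.06,-.12,-.15,-.17,-.18],25)
rock([-.09,-.001])
c=capture("wrist");np.savez("w.npz",**c)
draw(c,S,yaw,"pics/w5.png",(160,100,340,245),4.4)
E
```

```text
0.18 False 7.97 tcp_h mm [  0.11  11.79 109.84] rot [-0.179 -0.001  0.   ] F_h [ 0.4 -7.9  2.4] M_h [-1.36 -0.14  0.02] w mm 11.4
0.09 False 8.32 tcp_h mm [ -0.17   6.17 109.45] rot [-0.089  0.001  0.001] F_h [-0.  -0.3 -1.4] M_h [-0.02 -0.05  0.05] w mm 11.79
0.00 False 8.68 tcp_h mm [1.0000e-02 2.6000e-01 1.0908e+02] rot [-0.002  0.    -0.   ] F_h [ 0.3 -0.8  0.7] M_h [-0.15  0.02 -0.  ] w mm 11.85
-0.06 False 8.97 tcp_h mm [ -0.22  -3.38 109.36] rot [0.059 0.    0.001] F_h [ 0.4  3.  -1.5] M_h [0.68 0.07 0.04] w mm 11.6
-0.12 False 9.27 tcp_h mm [ -0.16  -7.8  109.69] rot [0.119 0.    0.001] F_h [ 0.4  4.9 -0.9] M_h [ 0.77  0.05 -0.04] w mm 11.75
-0.15 False 9.52 tcp_h mm [ -0.14  -9.86 109.74] rot [0.148 0.    0.001] F_h [ 0.1  4.9 -0.2] M_h [0.93 0.07 0.01] w mm 11.16
-0.17 False 9.77 tcp_h mm [ -0.12 -11.2  109.74] rot [0.168 0.    0.   ] F_h [-0.8  5.1  0.7] M_h [0.92 0.04 0.06] w mm 11.49
-0.18 False 10.02 tcp_h mm [ -0.13 -11.83 109.75] rot [ 0.178 -0.     0.   ] F_h [-0.6  6.3  1. ] M_h [ 0.98  0.08 -0.03] w mm 11.16
-0.09 False 10.38 tcp_h mm [ -0.16  -5.83 109.44] rot [ 0.089 -0.001  0.   ] F_h [ 0.3  0.8 -0.2] M_h [0.18 0.04 0.02] w mm 11.36
-0.00 False 10.73 tcp_h mm [  0.15  -0.26 109.06] rot [ 0.002 -0.    -0.   ] F_h [0.5 0.1 0.1] M_h [ 0.11 -0.06 -0.02] w mm 11.58
```

View pics/w5.png

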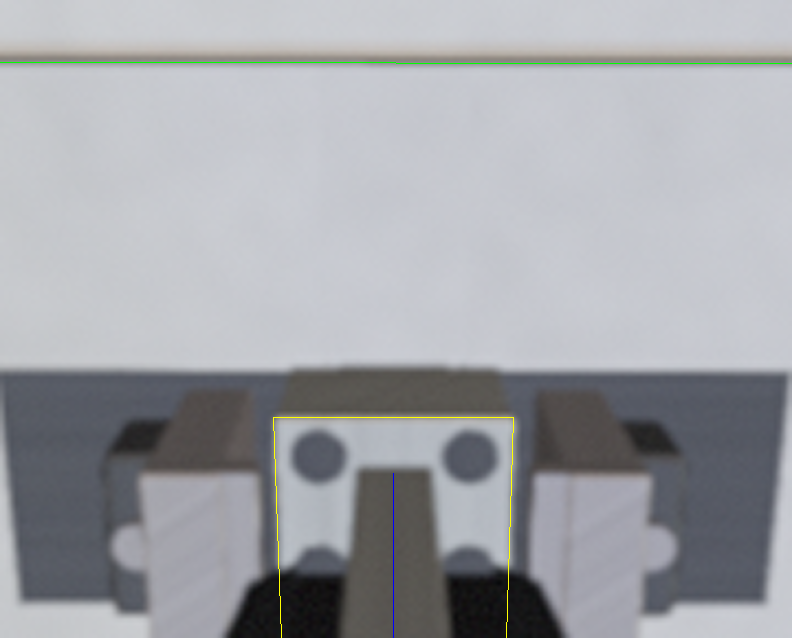

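The cheeks have opened by about 5.7 mm each: lips at x=262 and x=530, outside the body edges at 273 and 514. I'll lift.

```bash
python3 - <<'E'
from h import *
q=tool(yaw).as_quat();f=lambda l:[*S,Z0+l]
for l,r in((.008,.03),(.03,.05),(.063,.06)):
    hit=env.move_l(f(l),q,rate=r,force_limit=12);st(f"{l} {hit}")
    if hit:break
env.hold(.5);st("held")
c=capture("wrist");cv2.imwrite("pics/w6.png",cv2.resize(c["pixels"],(512,384)))
s=capture("scene");t=capture("top")
a=np.hstack([cv2.resize(c["pixels"][80:330,120:370],(400,400)),cv2.resize(s["pixels"][120:300,150:330],(400,400))]);cv2.imwrite("pics/f.png",a)
E
```

```text
0.008 False 11.2 tcp_h mm [ 1.000e-02 -1.600e-01  1.171e+02] rot [ 0.  0. -0.] F_h [-0.6 -0.5 -2.4] M_h [-0.02 -0.04 -0.03] w mm 11.53
0.03 False 11.79 tcp_h mm [-6.0000e-02  1.0000e-02  1.3909e+02] rot [ 0. -0. -0.] F_h [-0.4  0.8 -2.5] M_h [0.06 0.05 0.03] w mm 11.4
0.063 False 12.49 tcp_h mm [-1.7000e-01 -1.0000e-02  1.7187e+02] rot [-0.  0.  0.] F_h [ 0.4  0.1 -2.1] M_h [-0.    0.02 -0.01] w mm 11.77
held 12.99 tcp_h mm [-1.0000e-02  0.0000e+00  1.7195e+02] rot [-0.  0.  0.] F_h [-1.3  0.1 -2.4] M_h [ 0.04  0.01 -0.01] w mm 11.48
```

View pics/f.png

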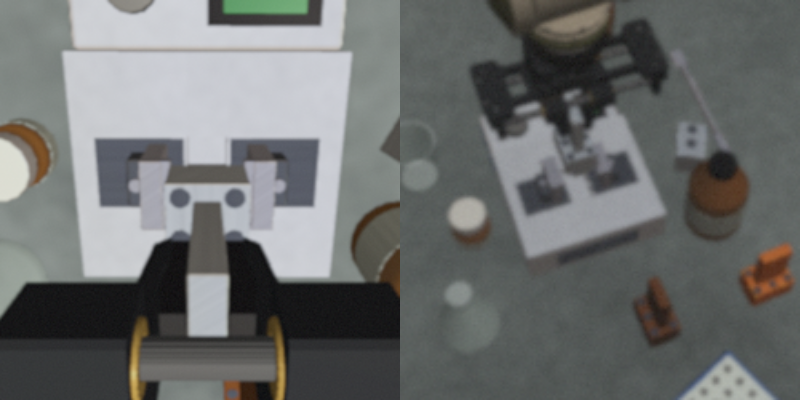

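The held block sits upright above the cheeks. In the wrist image its front edge is at row ~194, versus ~195 before the lift, so it hasn't slipped. The bystanders are where they were. Handing in.

```bash
python3 - <<'E'
from h import *
print(close_job());st()
E
```

```text
the job is handed in; nothing more can be done
None
the job is handed in; nothing more can be done
```

The block is free and held upright in the gripper over its slot, and the job is handed in. I gripped the grey block by its tab, rocked it 0.18 rad towards the +y cheek and then the -y cheek, and lifted it 63 mm, at about 13 s on the robot's clock.

**Last checks:**
- **Cheeks:** in the wrist image both had moved out about 5.7 mm, and their lips were clear of the block's body.
- **Lift:** it met no catch. The wrist carried a steady 2.4 N or so, which fits a block of about 240 g.
- **Clearance:** the foot is nominally 8 mm above the cheek tops, worked out from the arm's position rather than measured.
- **Grip:** the tab had not slipped in the pads, and the tool was upright.
- **Forces:** lateral force while rocking stayed below 8 N at each logged step.
- **Bystanders:** the bottle, jar, flask, beaker, spare block and spatula looked undisturbed in the final pictures. I judged this by eye and did not re-measure their positions.

No checks failed or disagreed. I could not read the robot's state again after handing in.

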